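# Stapler and knife into the desk's shadow tray

## Task

Tidy the desk: put the short stapler and the utility knife away in the foam tool tray, each lying right down in the cut-out of its own shape, the way round that the cut-out allows. Leave the long stapler where it lies and the marker in its cut-out.

Things in the scene. Friction and masses are not known exactly. Their poses are not given: they have to be found in the camera images.
- stapler_center (a point): Short black stapler standing on its base: 130 mm long, 50 high, 200 g. Point: its centre, 25 above its underside; +x to its front (jaws), z up. Upper body, to be gripped across y: 24 wide, x -54 to 54, heights 26 to 50 above the underside; from 10 to 26 it is 18 to 22 wide. Base 10 thick, 26 wide, flared to a 52 wide foot over the front 40 (x 25 to 65).
- knife_center (a point): Fat-handled utility knife lying flat, blade drawn in, 160 mm long, 120 g. Point: middle of its length, 12 above its underside; +x to its nose, z up. Dark grey handle: x -80 to 30, 34 wide (y), 24 high; steel nose: x 30 to 80, 14 wide, 16 high. Can be gripped across y at this point.
- tray: Tool tray fixed to the desk, 220 (x) by 250 (y) mm: 3 mm pale base under 8 mm of dark foam (top 11 above the desk) with three cut-outs along x, side by side: the stapler's at y 72, the knife's at y -20, the marker's at y -95. Origin: centre of its underside. A gripper must stay above the foam, so hold things by their upper part.
- stapler_pocket (a point): Short stapler's cut-out in the tray. Point: its middle, on its floor, 3 mm above the desk; +x to its wide end, where the stapler's front goes, z up. 40 wide from x -72 to 18, 66 wide from 18 to 72, 8 deep. In place, the stapler's centre is 25 straight above this point and the x axes agree, with 7 of play all round; turned round it does not go in.
- knife_pocket (a point): Knife's cut-out, the middle one in the tray. Point: middle of its length, on its floor, 3 mm above the desk; +x to its narrow end, where the knife's nose goes, z up. 48 wide from x -87 to 37, 28 wide from 37 to 87, 8 deep. In place, the knife's centre is 12 straight above this point and the x axes agree, with 7 of play all round; turned round it does not go in.
- long_stapler_center (a point): Bystander, to be left alone: the long black stapler on the desk, 180 mm long, 62 high, base 38 to 40 wide, too big for the tray. Point: its centre, 31 above its underside; +x to its front.
- marker_center (a point): Bystander, to be left alone: a marker pen, 140 mm long, 18 thick, grey with a blue cap, lying in the tray's third, straight cut-out, 75 beside the knife's; its top is 21 above the desk. Point: its centre.
There are look-alikes about, which are no part of the job. Of the things that look like the part that bears knife_center, take the one that is nearest to the robot's base at the start.

How it is judged:
By the outcome, as a careful person would: the job done as asked, in the order asked, and still so for the second after the job is handed in, with the robot touching nothing.
It also fails if it takes over 61 s, if anything falls off the work surface, if the arm or the gripper's body presses on something with over 40 N, if the wrist force passes 120 N, or if a joint passes its speed limit or range.

## Robot

A 6-joint arm with a two-finger parallel gripper is mounted at the origin on the work surface. World frame = base frame: x ahead of the robot, y to its left, z up, the work surface at z = 0. Lengths are in m, angles in rad, forces in N, time in s.
With the tool pointing down it reaches from about 0.425 to 0.95 m from the base axis. Payload 3.5 kg.
Tool frame: the origin (TCP) lies midway between the tips of the shut fingers; the grasp point (between the pads) lies 19 mm behind it; z points along the fingers, y is the line along which they close (so a half turn about z gives the same grasp; the last joint's range is limited). The gripper opens to 85 mm and grips with 20 to 120 N. Pads are 22 mm wide; open, the fingers measure 114 mm over their backs; the gripper's body (76 mm by 85 mm) begins 54 mm behind the grasp point. The pads swing forward as they close: fully open they stand 13 mm farther back than shut.
Start: joints at [-1.48, 0.286, 1.577, -0, 1.279, -0.15], TCP at [0.161, -0.656, 0.231] pointing down, gripper open.
Joint ranges: [-2.77, 2.77], [-0.9, 2.22], [0.21, 2.48], [-1.53, 4.67], [0.24, 2.81], [-2.84, 2.84]. Speed limits (rad/s): [2.79, 2.79, 3.14, 3.14, 3.14, 3.14].

## Interface

Orientations are given as a unit quaternion [x, y, z, w].
In Python, from plant import ctrl, cams, order gives the robot as it stands.
- The arm moves only by the tool move_arm, never from a script. Its argument "plan" is one flat list of numbers, 7 for each row, row after row: the shift along the world's x, y, z in mm, then the turn, a rotation vector about the world's x, y, z in degrees, then the finger opening in mm, from 0 to 85.4. A call has 1 to 12 rows; each row shifts and turns the commanded pose from where the row before left it; what a row does not reach is not made up. A row lasts 1/10 s, in which the tool goes at most 50 mm and 8.59 degrees, less where a joint would pass 70% of its speed; a pose out of reach is approached as far as the arm can. A call is refused whole if a number of a shift passes 50 or a number of a turn 8.59, either way. A call with a gripper value outside its range is refused whole. The fingers move at their own pace and stop on an object; "newtons" is the grip in N (left out, the last holds). Time passes only in rows, so rows that do not move let the fingers close. It gives the time, the measured TCP pose, the force, the opening and the grip force at its end, in the units of the state.
- ctrl.get_state(): the state, without advancing time (a new reading comes with each control period).
- cams.read_camera(name): name is "scene" or "top" or "wrist"; returns a dict with "color" (400x640x3 uint8, red, green, blue), "fov_y" (degrees; the focal length in pixels is half the picture's height over the tangent of half this angle, whatever the lens; pixels are square), "cx", "cy" (the principal point, pixels), "origin" and "orientation" of the camera in the world; the wrist camera has in their place "T_tool_cam" (4x4, takes a point from camera to tool coordinates, whose origin is the TCP and whose axes are the flange's). Camera axes: x right, y up, looking along -z (the intrinsics and any distortion apply to the point x, -y, -z); pixel columns grow to the right and rows downward; lengths in m; the calibration is good to about 2 mm. The wrist camera is an equidistant fisheye: a pixel r from the principal point sees the ray r / f radians off the axis. A picture is of the moment at which its call begins: read the wrist's pose just before it. There is no depth.
- order.sign_off(): hands the job in; it is judged then, once.
The state is a dict: "time": time; "qpos": joint angles; "dq": joint speeds; "joint_efforts": joint torques, N m; "eef_pos": TCP position; "tcp_rot": TCP orientation; "contact_force": force on the tool from outside, world axes, zero at the start; "wrist_torque": the same for the moment, N m; "opening": opening from 0.0 (shut) to 1.0 (fully open); "finger_force": force on a finger pad.
Only numpy, scipy, OpenCV 4.12 (cv2) and the standard library are available. Lean on these libraries where they do the work, as an engineer would, in place of code of your own. Each camera call takes 0.05 s, during which the arm holds its last target. There are 200 camera calls.

## Working session

There is one attempt and no reset: what is moved stays moved. The work goes in short steps, Python scripts to look and compute and a tool call to move; the robot and the scene stay as the last step left them, time stands still between calls to the robot, and variables do not carry over. Pictures are saved under pics/ and viewed, at most 10 in all, crops included, and the job is handed in when it is done.

Besides the shell and the picture viewer there is one more tool, called after "Emit:" as name(argument=value, ...), one argument or row to a line, values as JSON. move_arm: Moves the arm, as the interface text tells. Its arguments: {"type":"object","properties":{"plan":{"type":"array","items":{"type":"number"}},"newtons":{"type":"number"}},"required":["plan"]}

```bash
mkdir -p pics; cat > h.py <<'E'
import numpy as np,cv2
from plant import ctrl,cams,order
from scipy.spatial.transform import Rotation as R
import pickle
def shot(name,tag):
    s=ctrl.get_state(); c=cams.read_camera(name)
    c['state']={k:s[k] for k in('eef_pos','tcp_rot','time')}
    pickle.dump(c,open(f'pics/{tag}.pkl','wb')); cv2.imwrite(f'pics/{tag}.png',c['color'][:,:,::-1]); return c
def load(tag): return pickle.load(open(f'pics/{tag}.pkl','rb'))
def ray(c,u,v):
    f=200/np.tan(np.radians(c['fov_y'])/2); x,y=(u-c['cx']),(v-c['cy'])
    if 'T_tool_cam' in c:
        r=np.hypot(x,y); t=r/f; d=np.array([np.sin(t)*x/max(r,1e-9),-np.sin(t)*y/max(r,1e-9),-np.cos(t)])
        T=np.eye(4);T[:3,:3]=R.from_quat(c['state']['tcp_rot']).as_matrix();T[:3,3]=c['state']['eef_pos']
        M=T@np.array(c['T_tool_cam']); return M[:3,3],M[:3,:3]@d
    d=np.array([x/f,-y/f,-1]); d/=np.linalg.norm(d)
    if 'dist' in c: pass
    o=np.array(c['orientation']); Q=R.from_quat(o).as_matrix() if o.size==4 else o
    return np.array(c['origin']),Q@d
def atz(c,u,v,z):
    o,d=ray(c,u,v); return o+d*(z-o[2])/d[2]
def tri(*obs):
    A=np.zeros((3,3));b=np.zeros(3)
    for c,u,v in obs:
        o,d=ray(c,u,v);P=np.eye(3)-np.outer(d,d);A+=P;b+=P@o
    p=np.linalg.solve(A,b); return p,[np.linalg.norm(np.cross(p-ray(*q)[0],ray(*q)[1])) for q in obs]
E
python3 - <<'E'
from h import *
for n in('top','scene','wrist'):
    c=shot(n,n+'0'); print({k:v for k,v in c.items() if k!='color'})
s=ctrl.get_state();print(s)
for n in('top','scene'):
    cv2.imwrite(f'pics/{n}0b.png',cv2.resize(cv2.imread(f'pics/{n}0.png'),(800,500),interpolation=cv2.INTER_CUBIC))
E
```

```text
{'fov_y': 42.38391798640383, 'cx': 327.9302830655297, 'cy': 196.33776241387574, 'origin': array([ 0.3153465 , -0.1988405 ,  1.67105131]), 'orientation': array([ 0.05156723, -0.03912369, -0.70040661,  0.71080288]), 'state': {'eef_pos': array([ 0.16094043, -0.65484657,  0.22991713]), 'tcp_rot': array([ 9.92757972e-01,  1.20125673e-01,  2.84920256e-05, -1.19596721e-03]), 'time': 0.0}}
{'fov_y': 52.28370156472622, 'cx': 319.4803653018571, 'cy': 202.21098761410923, 'origin': array([0.93705295, 0.6401789 , 1.09771058]), 'orientation': array([0.08099246, 0.34241957, 0.91142925, 0.21327395]), 'state': {'eef_pos': array([ 0.16093116, -0.65488148,  0.22996156]), 'tcp_rot': array([ 9.92760416e-01,  1.20105889e-01,  2.27961687e-05, -1.15371921e-03]), 'time': 0.05}}
{'fov_y': 65.70646984690485, 'cx': 319.4683401767003, 'cy': 199.25674133866428, 'T_tool_cam': array([[ 3.31647861e-04,  9.59494318e-01,  2.81727783e-01,
         7.14441346e-02],
       [ 9.99999931e-01, -3.64923355e-04,  6.56450960e-05,
        -3.38382904e-04],
       [ 1.65795144e-04,  2.81727742e-01, -9.59494373e-01,
        -1.43
[... 298 characters left out ...]
y([-1.47999591e+00,  2.87008756e-01,  1.57782210e+00,  2.19287341e-05,
        1.27864229e+00, -1.50017181e-01]), 'dq': array([-9.86652526e-05, -9.65433487e-05, -6.66146601e-03, -1.23030509e-03,
       -1.05409700e-03,  2.25169380e-03]), 'joint_efforts': array([ 3.38345535e-04, -4.06599963e+01, -2.93139803e+01, -1.27554572e-04,
        3.97285839e-03,  8.42239473e-06]), 'eef_pos': array([ 0.16096092, -0.65500019,  0.23024397]), 'tcp_rot': array([ 9.92759556e-01,  1.20114858e-01,  3.83272166e-05, -9.39520988e-04]), 'contact_force': array([-0.03852133, -1.06863095,  0.36882595]), 'wrist_torque': array([ 0.0041728 , -0.04254103, -0.00551937]), 'finger_force': 0.0, 'opening': 0.9995803001093159}
```

View pics/top0b.png

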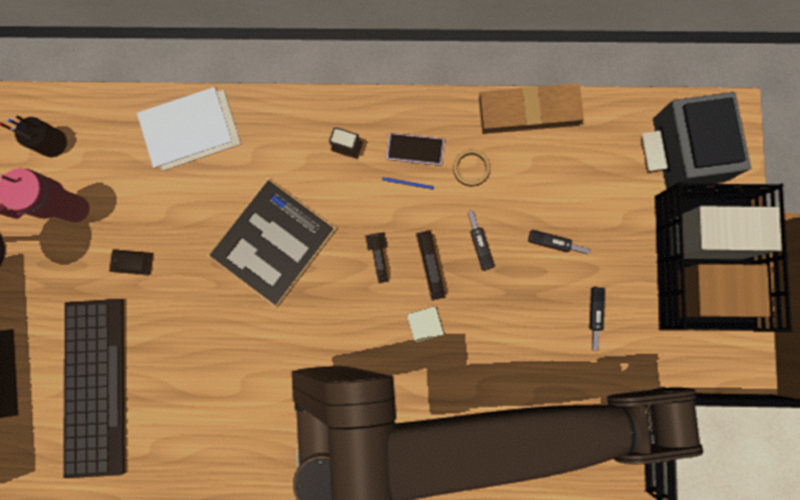

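View pics/scene0b.png

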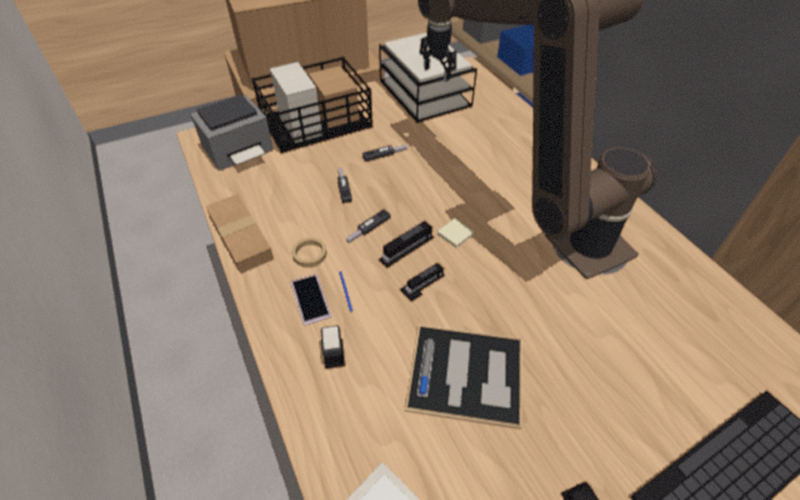

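The top view shows the tray at about (272,242), the short stapler at (378,257), the long stapler at (431,265), and three knives at (482,240), (560,242) and (597,318). The scene view shows the same layout. Next I'll look at enlarged crops.

```bash
python3 - <<'E'
from h import *
c=load('top0')
for n,u,v in [('k1',482,244),('k2',558,243),('k3',597,316),('ss',378,257),('ls',431,265),('tray',272,242)]:
    p=atz(c,u*.8,v*.8,.012);print(n,p,np.hypot(*p[:2]))
im=cv2.imread('pics/top0.png')[140:250,165:325];cv2.imwrite('pics/cA.png',cv2.resize(im,None,fx=5,fy=5,interpolation=cv2.INTER_CUBIC))
im=cv2.imread('pics/scene0.png')[95:355,270:430]
a=cv2.imread('pics/scene0.png')[205:345,310:430];cv2.imwrite('pics/cB.png',cv2.resize(a,None,fx=4.2,fy=4.2,interpolation=cv2.INTER_CUBIC))
E
```

```text
k1 [ 0.53552112 -0.35458011  0.012     ] 0.6422693543625374
k2 [ 0.54080132 -0.55075302  0.012     ] 0.7718775566935407
k3 [ 0.35457918 -0.64714852  0.012     ] 0.7379211378748153
ss [ 0.49788544 -0.08567662  0.012     ] 0.5052033209398137
ls [ 0.47901404 -0.22316252  0.012     ] 0.5284467400284669
tray [0.53333873 0.19165086 0.012     ] 0.5667276753326843
```

View pics/cA.png

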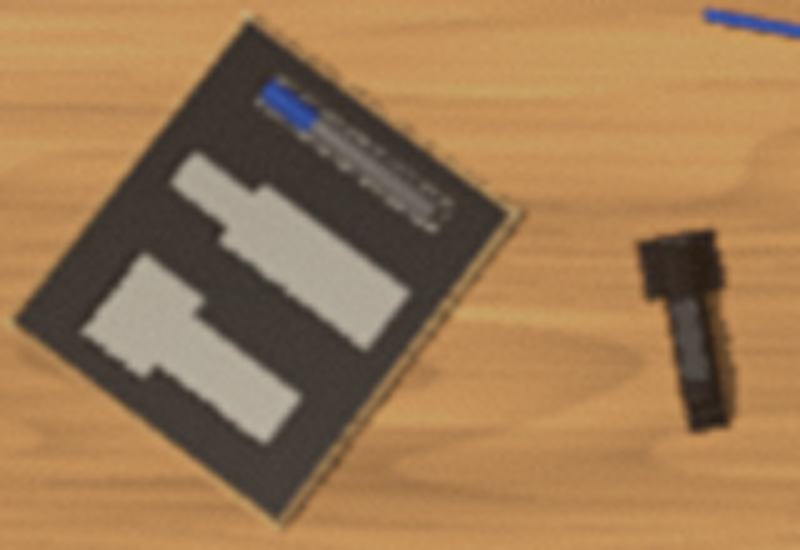

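View pics/cB.png

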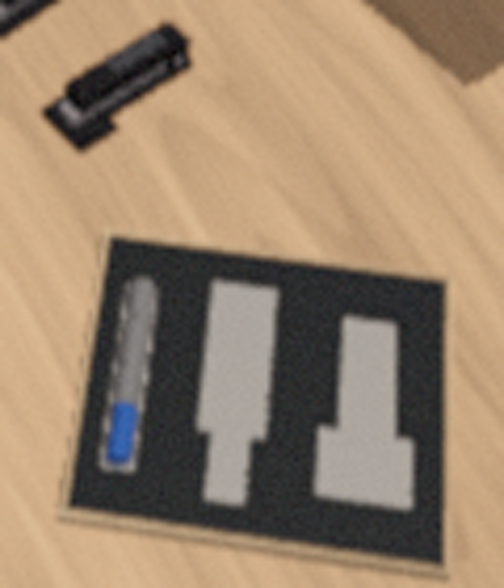

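The crops show that the tray's +x (nose ends) points up-left in the top view, to the world's +x,+y. The short stapler's foot is at its far end, (680,265) in the crop. Knife 1, at 0.64 m, is the nearest.

```bash
cat >> h.py <<'E'
def yaw_of(d): return np.degrees(np.arctan2(d[1],d[0]))
E
python3 - <<'E'
from h import *
t=load('top0');s=load('scene0')
A=lambda u,v:(t,(u+.5)/5-.5+165,(v+.5)/5-.5+140)
B=lambda u,v:(s,(u+.5)/4.2-.5+310,(v+.5)/4.2-.5+205)
P={}
for n,a,b in [('trayFR',(250,17),(70,505)),('trayFL',(17,320),(443,562)),('trayBR',(518,212),(110,238)),('trayBL',(280,523),(445,283)),
 ('sp_fl',(82,332),(413,508)),('sp_fr',(147,254),(315,495)),('sp_bl',(268,444),(398,320)),('sp_br',(300,397),(342,316)),
 ('kp_fl',(170,184),(245,506)),('kp_fr',(195,152),(204,501)),('kp_bl',(368,351),(279,287)),('kp_br',(409,292),(211,281)),
 ('stapfootL',(640,242),(85,150)),('stapfootR',(714,232),(45,112))]:
    p,e=tri(A(*a),B(*b));P[n]=p;print(n,p.round(4),np.round(e,4), 'z=.003',atz(*A(*a),.003)[:2].round(4),atz(*B(*b),.003)[:2].round(4))
for k in('sp','kp'):
    f=(P[k+'_fl']+P[k+'_fr'])/2;b=(P[k+'_bl']+P[k+'_br'])/2;print(k,(f+b)/2,np.linalg.norm(f-b),yaw_of(f-b))
c=sum(P['tray'+x] for x in('FR','FL','BR','BL'))/4;d=P['trayFR']+P['trayFL']-P['trayBR']-P['trayBL'];y=yaw_of(d);print('tray',c,y,np.linalg.norm(P['trayFR']-P['trayBR']),np.linalg.norm(P['trayFR']-P['trayFL']))
r=R.from_euler('z',y,degrees=True);print(c+r.apply([0,.072,0]),c+r.apply([0,-.02,0]))
# stapler axis from top, z of top = .05
a=atz(*A(676,237),.01);b=atz(*A(708,428),.05);print('stap',a,b,yaw_of(a-b),np.linalg.norm((a-b)[:2]))
E
```

```text
trayFR [0.7003 0.2083 0.0157] [0.0005 0.0005] z=.003 [0.7037 0.2111] [0.6971 0.2035]
trayFL [0.4988 0.351  0.0139] [0.0009 0.0009] z=.003 [0.4993 0.3552] [0.4951 0.3475]
trayBR [0.5746 0.0288 0.0047] [0.0003 0.0003] z=.003 [0.5751 0.0289] [0.5739 0.0281]
trayBL [0.3707 0.1751 0.0065] [0.0015 0.0015] z=.003 [0.3696 0.1769] [0.3701 0.1726]
sp_fl [0.4924 0.3098 0.0077] [0.0012 0.0012] z=.003 [0.492  0.3121] [0.4914 0.3077]
sp_fr [0.5448 0.2712 0.0032] [0.001 0.001] z=.003 [0.5441 0.2719] [0.5455 0.2706]
sp_bl [0.4207 0.1855 0.0077] [0.0005 0.0005] z=.003 [0.4206 0.1869] [0.4189 0.1832]
sp_br [0.4531 0.1651 0.0061] [0.0024 0.0024] z=.003 [0.4515 0.1673] [0.4537 0.1623]
kp_fl [0.5915 0.2577 0.0048] [0.0013 0.0013] z=.003 [0.5908 0.259 ] [0.5919 0.2563]
kp_fr [0.6136 0.2423 0.0035] [0.0018 0.0018] z=.003 [0.6123 0.2435] [0.6149 0.241 ]
kp_bl [0.4825 0.123  0.0059] [0.0008 0.0008] z=.003 [0.4822 0.1241] [0.482  0.1211]
kp_br [0.5231 0.0968 0.0049] [0.0025 0.0025] z=.003 [0.5213 0.0987] [0.5244 0.0944]
stapfootL [ 0.5551 -0.0514  0.006 ] [0.0009 0.0009] z=.003 [ 0.5563 -0.0517] [ 0.5533 -0.0527]
stapfootR [ 0.5642 -0.1003  0.0023] [0.0005 0.0005] z=.003 [ 0.5636 -0.1   ] [ 0.5648 -0.1001]
sp [0.47774772 0.23290491 0.00616198] 0.1412806849987055 54.67355455642811
kp [0.55268682 0.17995747 0.00478361] 0.17197282747847153 54.550914804308135
tray [0.53610699 0.19078241 0.01020236] 54.4691873832015 0.21932718250017255 0.24695620262965556
[0.47751317 0.23262454 0.01020236] [0.55238306 0.1791596  0.01020236]
stap [ 0.55893261 -0.07571221  0.01      ] [ 0.43180475 -0.10161845  0.05      ] 11.518081536813243 0.1297406157622485
```

Tray yaw is 54.5° (sides measure 219 × 247 mm) and both pocket centres agree with it. The short stapler is at about (0.495,-0.088) with yaw about 11.5°. I'll take the stapler first.

Emit:
move_arm(
  plan=[0,0,50,0,0,0,85,24,41,0,0,0,0,85,24,41,0,0,0,0,85,24,41,0,0,0,0,85,24,41,0,0,0,0,85,24,41,0,0,0,0,85,24,41,0,0,0,0,85,24,41,0,0,0,0,85,24,41,0,0,0,0,85,24,41,0,0,0,0,85,24,41,0,0,0,0,85,24,41,0,0,0,0,85],
  newtons=40,
)

```text
time: 1.35
eef_pos: [0.4254, -0.2026, 0.2812]
tcp_rot: [0.993, 0.12, 0.0, 0.0]
contact_force: [0.8, -1.1, -0.2]
opening: 0.995
finger_force: 0.0
```

Emit:
move_arm(
  plan=[24,40,-20,0,0,0,85,24,40,-30,0,0,-1,85,22,36,-30,0,0,-1,85,0,0,0,0,0,0,85,0,0,0,0,0,0,85],
)

```text
time: 1.85
eef_pos: [0.4911, -0.0933, 0.2045]
tcp_rot: [0.995, 0.104, -0.001, -0.0]
contact_force: [0.2, -0.2, 0.6]
opening: 0.995
finger_force: 0.0
```

```bash
python3 - <<'E'
from h import *
c=shot('wrist','w1');s=c['state'];print(s,R.from_quat(s['tcp_rot']).as_matrix()[:,0],ctrl.get_state()['qpos'])
cv2.imwrite('pics/w1b.png',cv2.resize(cv2.imread('pics/w1.png'),(800,500),interpolation=cv2.INTER_CUBIC))
E
```

```text
{'eef_pos': array([ 0.49109476, -0.09328393,  0.20446391]), 'tcp_rot': array([ 9.94575152e-01,  1.04012357e-01, -1.23675118e-03, -4.09016568e-04]), 'time': 1.85} [ 0.9783598   0.20689722 -0.002375  ] [-3.92432143e-01 -8.08343523e-02  2.02274195e+00 -4.71651331e-04
  1.19969830e+00  9.71821458e-01]
```

View pics/w1b.png

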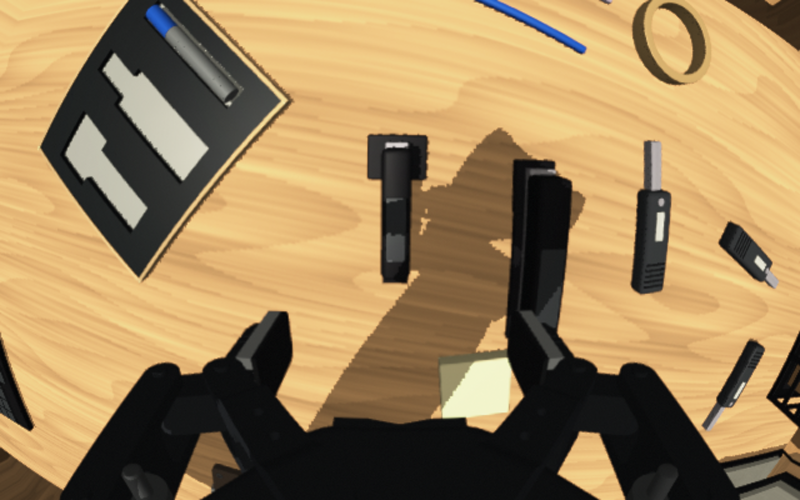

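The wrist view shows the short stapler with its foot's front corners at (369,135) and (427,136) and its tail at (395,281). Knife 1 has its nose at (653,141) and its tail at (648,292).

```bash
python3 - <<'E'
from h import *
w=load('w1');t=load('top0')
W=lambda u,v:(w,(u+.5)*.8-.5,(v+.5)*.8-.5)
A=lambda u,v:(t,(u+.5)/5-.5+165,(v+.5)/5-.5+140)
T=lambda u,v:(t,(u+.5)*.8-.5,(v+.5)*.8-.5)
fl=atz(*W(369,135),.01);fr=atz(*W(427,136),.01);bl=atz(*W(369,178),.01);
print('foot',fl,fr,np.linalg.norm(fl-fr),yaw_of(fl-fr)-90,'side',bl,yaw_of(fl-bl))
print('tri footL',tri(W(369,135),A(640,242)),'footR',tri(W(427,136),A(714,232)),'tail',tri(W(395,281),A(708,430)))
f=(fl+fr)/2
for z in(.045,.05):
    b=atz(*W(395,281),z);print('tail',b,np.linalg.norm((f-b)[:2]),yaw_of(f-b)); 
    print('top width',atz(*W(383,220),z),atz(*W(410,220),z))
n=atz(*W(653,141),.008);k=atz(*W(648,293),.012);print('knife',n,k,np.linalg.norm((n-k)[:2]),yaw_of(n-k),(n+k)/2)
print('tri nose',tri(W(653,141),T(472,211)),tri(W(648,293),T(489,270)))
E
```

```text
foot [ 0.55826752 -0.05167389  0.01      ] [ 0.5677194  -0.10068926  0.01      ] 0.04991837537161014 10.914659815298648 side [ 0.52133138 -0.05911121  0.01      ] 11.384621430650673
tri footL (array([ 0.55810909, -0.05037665, -0.00933206]), [np.float64(0.00022581206149604202), np.float64(0.00022581206149606606)]) footR (array([ 0.56677514, -0.1006182 , -0.00941636]), [np.float64(0.0018898738672787356), np.float64(0.0018898738672788857)]) tail (array([ 0.43332807, -0.10006479,  0.01325363]), [np.float64(0.000645783496870566), np.float64(0.0006457834968706104)])
tail [ 0.44565182 -0.09855342  0.045     ] 0.11945526148261898 10.7942204898871
top width [ 0.49464736 -0.07855129  0.045     ] [ 0.49911286 -0.09964653  0.045     ]
tail [ 0.44756387 -0.09821778  0.05      ] 0.11751419078219152 10.808063414707293
top width [ 0.49574918 -0.07854642  0.05      ] [ 0.50014084 -0.09929281  0.05      ]
knife [ 0.62688249 -0.32470413  0.008     ] [ 0.47159697 -0.37624378  0.012     ] 0.1636151838197427 18.361133676831617 [ 0.54923973 -0.35047395  0.01      ]
tri nose (array([ 0.62611393, -0.32887154,  0.00195005]), [np.float64(0.0019031695655548511), np.float64(0.0019031695655546967)]) (array([ 0.47030311, -0.37306235,  0.01428132]), [np.float64(0.0021940839016937877), np.float64(0.002194083901693792)])
```

Emit:
move_arm(
  plan=[7,5,-30,0,0,-1,85,0,0,-45,0,0,0,85,0,0,-45,0,0,0,85,0,0,-40,0,0,0,85,0,0,-20,0,0,0,85,0,0,-6,0,0,0,85,0,0,0,0,0,0,85,0,0,0,0,0,0,85],
)

```text
time: 2.7
eef_pos: [0.5002, -0.0906, 0.0217]
tcp_rot: [0.996, 0.094, 0.002, 0.001]
contact_force: [-0.5, -0.1, 0.7]
opening: 0.998
finger_force: 0.0
```

Emit:
move_arm(
  plan=[0,0,0,0,0,0,5,0,0,0,0,0,0,5,0,0,0,0,0,0,5,0,0,0,0,0,0,5,0,0,0,0,0,0,5,0,0,0,0,0,0,5,0,0,0,0,0,0,5,0,0,0,0,0,0,5],
)

```text
time: 3.5
eef_pos: [0.499, -0.0893, 0.0201]
tcp_rot: [0.996, 0.094, 0.0, 0.0]
contact_force: [-0.2, 0.6, 5.5]
opening: 0.276
finger_force: 40.7
```

Emit:
move_arm(
  plan=[0,0,20,0,0,0,5,0,0,40,0,0,0,5,0,0,40,0,0,0,5,-2,40,0,0,0,5.5,5,-2,40,0,0,0,5.5,5,-3,40,0,0,0,5.5,5,-3,40,0,0,0,5.5,5,-3,40,0,0,0,5.5,5,-3,40,0,0,0,5.5,5,-3,40,0,0,0,5.5,5,-2,42,0,0,0,5.2,5,0,0,0,0,0,0,5],
)

```text
time: 4.7
eef_pos: [0.4759, 0.2365, 0.1184]
tcp_rot: [0.888, 0.461, -0.001, -0.001]
contact_force: [0.2, -1.1, -2.1]
opening: 0.275
finger_force: 40.0
```

Emit:
move_arm(
  plan=[0,0,0,0,0,0,5,0,0,0,0,0,0,5],
)

```text
time: 4.9
eef_pos: [0.4769, 0.232, 0.1186]
tcp_rot: [0.889, 0.458, -0.001, -0.0]
contact_force: [-0.1, -0.8, -1.7]
opening: 0.273
finger_force: 40.0
```

```bash
python3 - <<'E'
from h import *
c=shot('wrist','w2');s=c['state'];print(s,ctrl.get_state()['finger_force'],ctrl.get_state()['opening'])
x=R.from_quat(s['tcp_rot']).as_matrix()[:,0];print(x,yaw_of(x))
cv2.imwrite('pics/w2b.png',cv2.resize(cv2.imread('pics/w2.png'),(800,500),interpolation=cv2.INTER_CUBIC))
E
```

```text
{'eef_pos': array([0.47688529, 0.23195488, 0.11857319]), 'tcp_rot': array([ 8.89207661e-01,  4.57502644e-01, -1.03230888e-03, -2.87317354e-05]), 'time': 4.9} 39.99220848083496 0.2705830869841477
[ 0.58138053  0.81362977 -0.00180958] 54.45223252814831
```

View pics/w2b.png

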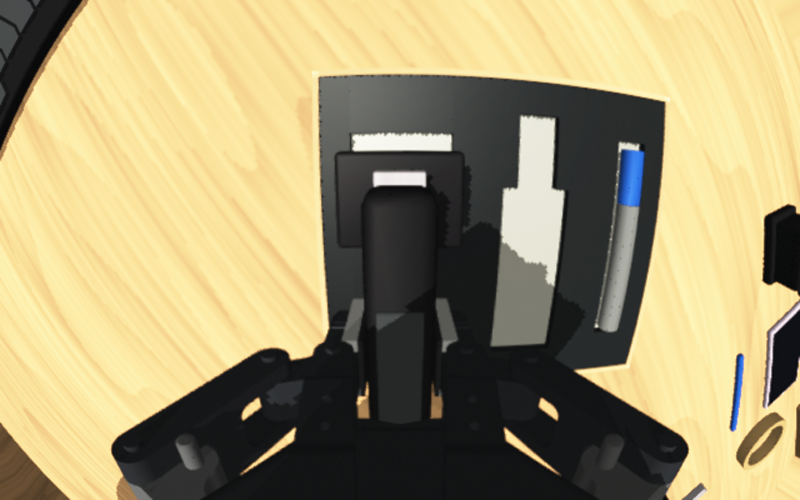

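The wrist view shows the held stapler's foot corners at (336,153) and (464,153), over the wide end of the pocket, whose far edge runs (352,134)–(452,134).

```bash
python3 - <<'E'
from h import *
w=load('w2')
W=lambda u,v:(w,(u+.5)*.8-.5,(v+.5)*.8-.5)
a=atz(*W(336,153),.1086);b=atz(*W(464,153),.1086);p=atz(*W(352,135),.011);q=atz(*W(452,135),.011)
print(a,b,np.linalg.norm(a-b),yaw_of(a-b)-90);print(p,q,np.linalg.norm(p-q),yaw_of(p-q)-90)
u=np.array([np.cos(np.radians(54.5)),np.sin(np.radians(54.5)),0])
print('stap centre',(a+b)/2-.065*u,'pocket',(p+q)/2-.072*u, 'z.003',(atz(*W(352,135),.003)+atz(*W(452,135),.003))/2-.072*u)
p=atz(*W(520,116),.011);q=atz(*W(556,118),.011);r=atz(*W(491,346),.003);s=atz(*W(549,344),.003);print('kp',(p+q)/2-.087*u,yaw_of(p+q-r-s),np.linalg.norm(p+q-r-s)/2,(p+q+r+s)/4)
E
```

```text
[0.49477642 0.30071572 0.1086    ] [0.53589645 0.27137134 0.1086    ] 0.050516823862065144 54.48729883843467
[0.49488897 0.31033869 0.011     ] [0.54711804 0.27314553 0.011     ] 0.0641186991740163 54.54472181303464
stap centre [0.47759074 0.23312602 0.1086    ] pocket [0.47919289 0.23312579 0.011     ] z.003 [0.47927056 0.23316257 0.003     ]
kp [0.55278385 0.18067947 0.011     ] 56.00415867416407 0.17376858698396502 [0.55477666 0.17955003 0.007     ]
```

Emit:
move_arm(
  plan=[1,0,-30,0,0,0,5,0,0,-30,0,0,0,5,0,0,-20,0,0,0,5,0,0,-8,0,0,0,5,0,0,-4,0,0,0,5,0,0,-2,0,0,0,5,0,0,0,0,0,0,5,0,0,0,0,0,0,5],
)

```text
time: 5.75
eef_pos: [0.4794, 0.2329, 0.0268]
tcp_rot: [0.889, 0.458, 0.001, 0.0]
contact_force: [0.5, -0.1, -1.5]
opening: 0.274
finger_force: 40.0
```

Emit:
move_arm(
  plan=[0,0,-2,0,0,0,5,0,0,0,0,0,0,5,0,0,0,0,0,0,5],
)

```text
time: 6.05
eef_pos: [0.4785, 0.2328, 0.0238]
tcp_rot: [0.889, 0.458, 0.0, 0.0]
contact_force: [0.0, -0.7, -2.2]
opening: 0.275
finger_force: 40.0
```

Emit:
move_arm(
  plan=[0,0,0,0,0,0,30,0,0,0,0,0,0,45,0,0,0,0,0,0,60,0,0,0,0,0,0,60,0,0,0,0,0,0,60,0,0,20,0,0,0,60,0,0,40,0,0,0,60,0,0,50,0,0,0,60,0,0,50,0,0,0,60,0,0,0,0,0,0,60,0,0,0,0,0,0,60],
)

```text
time: 7.15
eef_pos: [0.4795, 0.233, 0.1856]
tcp_rot: [0.889, 0.458, 0.002, 0.0]
contact_force: [1.0, 0.1, -1.2]
opening: 0.705
finger_force: 0.0
```

```bash
python3 - <<'E'
from h import *
c=shot('wrist','w3');s=c['state'];print(s)
cv2.imwrite('pics/w3b.png',cv2.resize(cv2.imread('pics/w3.png'),(800,500),interpolation=cv2.INTER_CUBIC))
E
```

```text
{'eef_pos': array([0.47947698, 0.2330271 , 0.18558947]), 'tcp_rot': array([8.89022261e-01, 4.57859201e-01, 2.04675916e-03, 4.27102179e-04]), 'time': 7.15}
```

View pics/w3b.png

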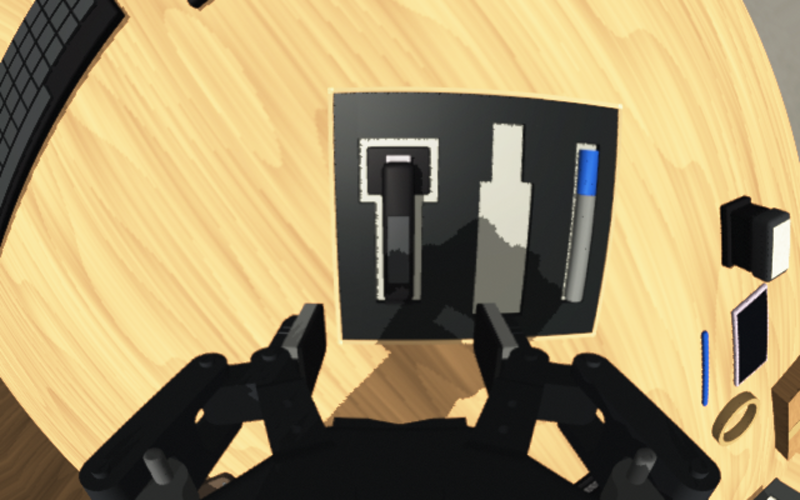

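The stapler is seated in its pocket with an even margin all round. On to the knife.

Emit:
move_arm(
  plan=[5,-45,0,0,0,-3,80,5,-45,0,0,0,-3,80,5,-45,0,0,0,-3,80,5,-45,0,0,0,-3,80,5,-45,0,0,0,-3,80,5,-45,0,0,0,-3,80,5,-45,0,0,0,-3,80,5,-45,0,0,0,-3,80,5,-45,0,0,0,-3,80,5,-45,0,0,0,-3,80,5,-45,0,0,0,-3,80,5,-45,0,0,0,-3,80],
)

```text
time: 8.4
eef_pos: [0.5372, -0.3083, 0.1803]
tcp_rot: [0.987, 0.159, -0.002, -0.002]
contact_force: [0.3, 0.7, -1.1]
opening: 0.937
finger_force: 0.0
```

Emit:
move_arm(
  plan=[9,-43,0,0,0,-1,80,0,0,0,0,0,0,80,0,0,0,0,0,0,80,0,0,0,0,0,0,80],
)

```text
time: 8.8
eef_pos: [0.5467, -0.3487, 0.1815]
tcp_rot: [0.988, 0.152, -0.001, -0.002]
contact_force: [0.1, 0.2, -0.1]
opening: 0.937
finger_force: 0.0
```

```bash
python3 - <<'E'
from h import *
c=shot('wrist','w4');s=c['state'];print(s);x=R.from_quat(s['tcp_rot']).as_matrix()[:,0];print(x,yaw_of(x))
cv2.imwrite('pics/w4b.png',cv2.resize(cv2.imread('pics/w4.png'),(800,500),interpolation=cv2.INTER_CUBIC))
E
```

```text
{'eef_pos': array([ 0.54673511, -0.34872255,  0.18145761]), 'tcp_rot': array([ 0.98831165,  0.15243352, -0.00118994, -0.00164174]), 'time': 8.8}
[ 0.95352521  0.30130755 -0.00185156] 17.536185451925395
```

View pics/w4b.png

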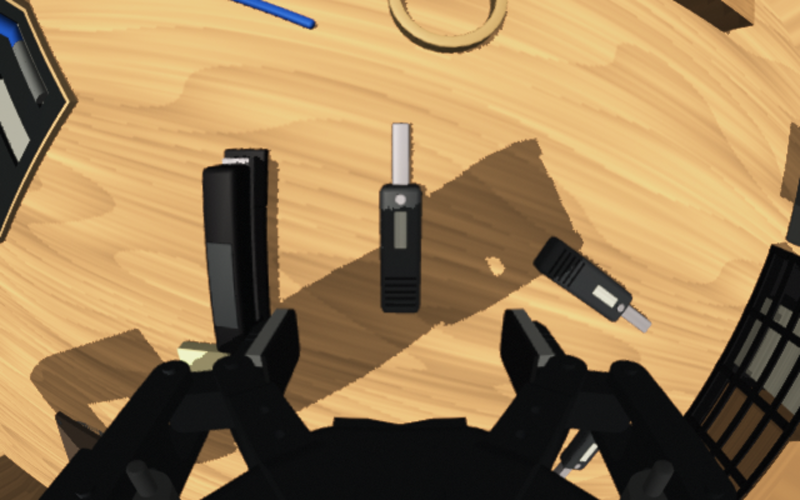

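The wrist view shows knife 1 upright in the picture: nose tip at (400,123), shoulder at row 184, tail at (400,312), and handle sides at columns 380 and 421. The long stapler is clear on the left.

```bash
python3 - <<'E'
from h import *
w=load('w4');v1=load('w1')
W=lambda u,v,c=w:(c,(u+.5)*.8-.5,(v+.5)*.8-.5)
n=atz(*W(400.5,123),.012);k=atz(*W(400,312),.018);s=atz(*W(400.5,184),.02)
print(n,k,np.linalg.norm((n-k)[:2]),yaw_of(n-k),'mid',(n+k)/2,'shoulder-tail',np.linalg.norm((s-k)[:2]))
a=atz(*W(380,240),.024);b=atz(*W(421,240),.024);print('w',np.linalg.norm(a-b))
print(tri(W(400.5,123),W(653,141,v1)),tri(W(400,312),W(648,293,v1)))
print('long near side top',atz(*W(245,340),.05))
E
```

```text
[ 0.62655984 -0.32329697  0.012     ] [ 0.47398755 -0.37121731  0.018     ] 0.15992079872718157 17.436608822128015 mid [ 0.5502737  -0.34725714  0.015     ] shoulder-tail 0.11147290793540508
w 0.0329794383491014
(array([ 0.62657144, -0.32328422,  0.00993916]), [np.float64(6.481983864047216e-05), np.float64(6.481983864028668e-05)]) (array([ 0.47329688, -0.37141839,  0.0172182 ]), [np.float64(0.0003081881149418571), np.float64(0.00030818811494189003)])
long near side top [ 0.4193033 -0.2483729  0.05     ]
```

Emit:
move_arm(
  plan=[3,2,-30,0,0,0,80,0,0,-45,0,0,0,80,0,0,-45,0,0,0,80,0,0,-30,0,0,0,80,0,0,-15,0,0,0,80,0,0,-8,0,0,0,80,0,0,0,0,0,0,80,0,0,0,0,0,0,80,0,0,0,0,0,0,80],
)

```text
time: 9.75
eef_pos: [0.5519, -0.3493, 0.013]
tcp_rot: [0.988, 0.152, 0.001, 0.002]
contact_force: [0.1, -0.0, 0.7]
opening: 0.935
finger_force: 0.0
```

Emit:
move_arm(
  plan=[0,0,0,0,0,0,15,0,0,0,0,0,0,15,0,0,0,0,0,0,15,0,0,0,0,0,0,15,0,0,0,0,0,0,15,0,0,0,0,0,0,15,0,0,0,0,0,0,15],
)

```text
time: 10.45
eef_pos: [0.5509, -0.3487, 0.0112]
tcp_rot: [0.988, 0.152, 0.0, 0.0]
contact_force: [-0.4, -0.3, 2.7]
opening: 0.389
finger_force: 41.2
```

Emit:
move_arm(
  plan=[0,0,20,0,0,0,15,0,0,50,0,0,0,15,0,0,50,0,0,0,15,0,42,0,0,0,3,15,0,44,0,0,0,3,15,0,44,0,0,0,3,15,0,44,0,0,0,3,15,0,44,0,0,0,3,15,0,44,0,0,0,3,15,0,44,0,0,0,3,15,0,44,0,0,0,3,15,0,44,0,0,0,3,15],
)

```text
time: 11.65
eef_pos: [0.5492, 0.0476, 0.1294]
tcp_rot: [0.925, 0.38, -0.001, -0.001]
contact_force: [-0.2, -0.6, -1.9]
opening: 0.379
finger_force: 40.7
```

Emit:
move_arm(
  plan=[0,44,0,0,0,3,15,1,44,0,0,0,4,15,1,47,-10,0,0,3,15,0,0,-20,0,0,0,15,0,0,0,0,0,0,15,0,0,0,0,0,0,15],
)

```text
time: 12.25
eef_pos: [0.5514, 0.1804, 0.0993]
tcp_rot: [0.889, 0.458, -0.002, -0.0]
contact_force: [1.3, 0.5, -1.6]
opening: 0.387
finger_force: 40.6
```

```bash
python3 - <<'E'
from h import *
c=shot('wrist','w5');s=c['state'];print(s);x=R.from_quat(s['tcp_rot']).as_matrix()[:,0];print(x,yaw_of(x))
cv2.imwrite('pics/w5b.png',cv2.resize(cv2.imread('pics/w5.png'),(800,500),interpolation=cv2.INTER_CUBIC))
E
```

```text
{'eef_pos': array([0.5513617 , 0.1803744 , 0.09926437]), 'tcp_rot': array([ 8.89047756e-01,  4.57811458e-01, -1.59426042e-03, -4.64340411e-04]), 'time': 12.25}
[ 0.58081225  0.81403398 -0.00240959] 54.492188695202486
```

View pics/w5b.png

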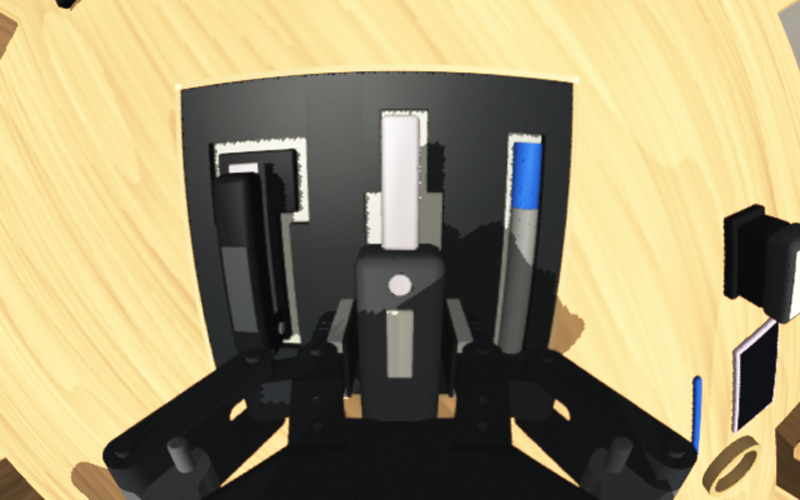

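The knife is held square over its pocket. Its nose tip spans columns 383–417 at row 115, and the pocket's nose end spans (381,111)–(428,111).

```bash
python3 - <<'E'
from h import *
w=load('w5')
W=lambda u,v:(w,(u+.5)*.8-.5,(v+.5)*.8-.5)
u=np.array([np.cos(np.radians(54.5)),np.sin(np.radians(54.5)),0])
a=atz(*W(383,116),.104);b=atz(*W(417,116),.104);p=atz(*W(381,111),.011);q=atz(*W(428,111),.011)
print(np.linalg.norm(a-b),np.linalg.norm(p-q));k=(a+b)/2-.08*u;t=(p+q)/2-.087*u;print(k,t,(t-k)*1e3)
E
```

```text
0.011921620274657796 0.0275722765330512
[0.5511431  0.18032929 0.104     ] [0.55396006 0.17992494 0.011     ] [  2.81695992  -0.40434462 -93.        ]
```

Emit:
move_arm(
  plan=[2,0,-30,0,0,0,15,0,0,-25,0,0,0,15,0,0,-15,0,0,0,15,0,0,-8,0,0,0,15,0,0,-4,0,0,0,15,0,0,-1,0,0,0,15,0,0,0,0,0,0,15,0,0,0,0,0,0,15,0,0,0,0,0,0,15],
)

```text
time: 13.2
eef_pos: [0.5551, 0.1809, 0.0184]
tcp_rot: [0.889, 0.458, 0.001, 0.0]
contact_force: [-0.1, 0.2, -1.7]
opening: 0.39
finger_force: 40.6
```

Emit:
move_arm(
  plan=[0,0,-2,0,0,0,15,0,0,0,0,0,0,15,0,0,0,0,0,0,15,0,0,0,0,0,0,15],
)

```text
time: 13.6
eef_pos: [0.5545, 0.1807, 0.0156]
tcp_rot: [0.889, 0.458, -0.0, -0.0]
contact_force: [-0.4, -0.3, -1.5]
opening: 0.385
finger_force: 40.6
```

Emit:
move_arm(
  plan=[0,0,0,0,0,0,38,0,0,0,0,0,0,45,0,0,0,0,0,0,52,0,0,0,0,0,0,52,0,0,0,0,0,0,52,0,0,20,0,0,0,52,0,0,40,0,0,0,52,0,0,50,0,0,0,52,0,0,50,0,0,0,52,0,0,20,0,0,0,52,0,0,0,0,0,0,52,0,0,0,0,0,0,52],
)

```text
time: 14.8
eef_pos: [0.5542, 0.1807, 0.1952]
tcp_rot: [0.889, 0.458, -0.0, -0.0]
contact_force: [0.1, 0.7, -0.9]
opening: 0.607
finger_force: 0.0
```

```bash
python3 - <<'E'
from h import *
c=shot('wrist','w6');print(c['state'])
cv2.imwrite('pics/w6b.png',cv2.resize(cv2.imread('pics/w6.png')[40:290,120:520],(800,500),interpolation=cv2.INTER_CUBIC))
E
```

```text
{'eef_pos': array([0.55421077, 0.18069119, 0.19524888]), 'tcp_rot': array([ 8.89029803e-01,  4.57849322e-01, -7.86247536e-05, -3.70998584e-05]), 'time': 14.8}
```

View pics/w6b.png

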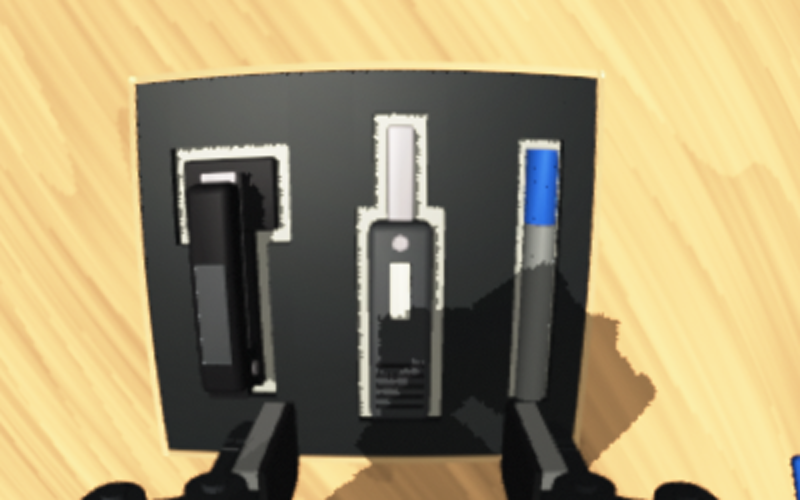

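The final view shows both things down in their pockets with pale margins around them, and the marker still in its cut-out.

```bash
python3 -c "
from plant import order
print(order.sign_off())"
```

```text
the job is handed in; nothing more can be done
None
```

The short stapler and then the nearest utility knife were put in their own cut-outs the right way round, and the job was handed in at about 15 s; the long stapler and marker were left untouched.

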